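Hook the filter out of the brewing cylinder

ROBOT

A 6-joint arm with a two-finger parallel gripper is mounted at the origin on a cart in front of the work surface, level with it; the furniture and walls round the work are solid. World frame = base frame: x ahead of the robot, y to its left, z up, the work surface at z = 0. Lengths are in mm, angles in rad, forces in N, time in s.
With the tool pointing down it reaches from about 325 to 875 mm from the base axis. Payload 4.4 kg.
Tool frame: the origin (TCP) lies on the centre line of the jaws, within the pads' length; the fingertips stand ahead of it and the grasp point (between the pads) lies 6 mm ahead of it (ctrl.tcp_to_tips is the z of the fingertips in the tool frame, in mm); z points along the fingers, y is the line along which they close (so a half turn about z gives the same grasp; the last joint's range is limited). The gripper opens to 85 mm and grips with 20 to 120 N. Pads are 22 mm wide; open, the fingers measure 114 mm over their backs; the gripper's body (76 mm by 85 mm) begins 54 mm behind the grasp point. The pads swing forward as they close: fully open they stand 13 mm farther back than shut.
Start: joints at [0.98, 0.207, 1.542, -0, 1.393, -0.15], TCP at [245.341, 520.034, 233.482] pointing down, gripper open.
Joint ranges: [-2.73, 2.73], [-0.86, 2.22], [0.23, 2.46], [-1.11, 4.25], [0.08, 2.63], [-2.82, 2.82]. Speed limits (rad/s): [2.79, 2.79, 3.14, 3.14, 3.14, 3.14].

INTERFACE

Orientations are given as a 3x3 rotation matrix whose columns are the frame's x, y, z axes.
In Python, from plant import ctrl, sensors, optics gives the robot as it stands. Calls block until the motion is done:
- ctrl.move_ptp(position, orientation): joint-space move of the TCP to a pose.
- ctrl.move_l(position, rot=None, vel=150, threshold=None): straight line of the TCP; rot=None keeps the orientation; vel is the mean speed in mm/s. With threshold (N) it stops when the force on the tool has changed by that much, and returns True; else False.
- ctrl.set_joints(angles): joint-space move.
- ctrl.gripper_to(opening, force=None): finger opening in mm; force is the grip in N (None keeps the last); returns when the fingers have stopped.
- ctrl.hold(seconds).
- ctrl.solve_ik(position, orientation): joint angles nearest the present ones, or None.
- sensors.read_state(): the state.
- optics.grab_frame(name): name is "scene" or "top"; returns (picture, depth): 480x640x3 uint8, red, green, blue; 480x640 float32, mm along the optical axis (not along the pixel's ray), 0 where there is no reading.
- optics.camera_params(name): a dict with "mtx" (3x3 intrinsics, pixels), "k1" (the pictures are not rectified: a ray, as slopes to the right and down, at radius r is drawn at 1 + k1 r^2 times it, then the intrinsics apply), "R" (3x3) and "t" (3): a world point X has camera coordinates R X + t. Camera axes: x right, y down, z forward; pixel columns grow to the right and rows downward; lengths in mm; the calibration is good to about 2 mm. A picture is of the moment at which its call begins. camera_params takes no time and is no camera call.
A pose or a line that the arm cannot do raises ctrl.MotionError and nothing moves.
- ctrl.finish_job(): hands the job in; it is judged then, once.
The state is a dict: "t": time; "q": joint angles; "qvel": joint speeds; "tau": joint torques, N m; "eef_pos": TCP position; "eef_rot": TCP orientation; "force": force on the tool from outside, world axes, zero at the start; "wrist_torque": the same for the moment, N m; "grip_width": finger opening in mm; "grasp_force": force on a finger pad.
Only numpy, scipy, OpenCV 4.12 (cv2) and the standard library are available. Lean on these libraries where they do the work, as an engineer would, in place of code of your own. Each camera call takes 0.05 s, during which the arm holds its last target. There are 200 camera calls.

TASK

With the wooden-handled double hook from its steel holder, catch the orange wire bail of the filter cartridge at the bottom of the clear brewing cylinder and draw the filter out; feel for the loop, ease the filter slowly through its damped catch, and never push or pull hard with the hook. Stand the filter gently upright in the middle of the cream plate, then unhook it and hang the hook upright back in its holder. Touch the filter only with the hook, do not bump the cylinder, and leave the cup, cream jug, sugar pot and scoop alone.

Things in the scene. Friction and masses are not known exactly. Their poses are not given: they have to be found in the camera images.
- cylinder: clear upright brewing cylinder on a dark round foot, fixed. Origin: centre of its underside, z up. Outside diameter 88 mm (foot 120 mm; three stubby catch housings near the bottom reach 65 mm from the axis), rim at z 125 mm. Nothing but the hook may push it, and that not above 15 N.
- bore_mouth (a point): middle of the cylinder's mouth, on the bore axis at rim height. The bore is 78 mm wide, 115 mm deep. Three oil-damped catch balls low in its wall hold the filter's foot rim over its first 10 mm up: under a steady pull of some 8 to 12 N they give way within a few seconds, but resist a quick pull (10 mm/s) with over 18 N; after that only the filter's weight is left.
- filter: round metal filter cartridge, 74 mm in diameter, 40 mm tall, 0.16 to 0.28 kg, closed flat top, standing on the bore floor at the start. Origin: centre of its underside, z up. Its y axis runs along the hinge line of its orange wire bail. Over 18 N between the hook and filter or bail counts as forcing.
- bail_pivot (a point): middle of the bail's hinge line, 44 mm above the filter's origin, filter's axes. The bail is a half-round loop of 4 mm wire, 28 mm radius to mid-wire. It leans toward the filter's +x or -x by 0 to 0.6 rad (stiff stops both ways; at 0.6 its top is 16 mm off centre, 23 mm above this point). The lean is NOT measured: feel for it or see it. Slight friction keeps it where it is left.
- hook: double-ended hook (small anchor), 0.09 kg, hanging upright in the holder. Origin: middle of the crossbar at its bottom end; z up the shank. Crossbar along x; at x +-14 mm blunt points turn up to z 10 mm; bar and points 5 mm thick, gap between point and shank 8 mm. Shank 6 mm thick; guard disc 32 mm in diameter at z 70 to 74 mm. Half a turn about z leaves it the same.
- hook_grip (a point): middle of the gripped part of the hook's dark wooden handle, 100 mm above the hook's origin, hook's axes. The handle is 24 mm (x) by 14 mm (y), from 26 mm below to 30 mm above this point: grip it across y.
- holder: fixed steel pocket on a black foot plate, open at the top. Origin: centre of its underside, z up. Pocket opening 48 mm (x) by 20 mm (y), rim at z 80 mm, 28 mm wide over its walls. The hook hangs in it, crossbar along the pocket's x, guard disc resting on the rim, so that the hook's origin is 10 mm above the holder's origin.
- plate: fixed cream plate, 165 mm in diameter, 18 mm tall at its rim. Origin: centre of its underside. Flat middle about 84 mm across, 8 mm above the origin, where the filter is to stand.
- cup: floral cup 95x124x57 mm, loose bystander, origin at the centre of its underside
- cream: small grey cream jug 58x82x64 mm, loose bystander, origin at the centre of its underside
- sugar: white sugar pot 84x84x128 mm, loose bystander, origin at the centre of its underside
- scoop: grey coffee scoop 48x99x32 mm, loose bystander, origin at the centre of its underside
Not all that is in view belongs to the job. What is shaped like the filter but red or turquoise is not meant.

How it is judged (in metres and radians):
On the way, in this order (a step that is already met when the one before it is completed fails the run):
1. the hook is lifted out of its holder (z of hook in the frame of holder above 0.09 m and contact force between the fingers and hook above 1 N), for 0.1 s.
2. the filter hangs on the hook, drawn clear of the cylinder (z of filter in the frame of cylinder above 0.122 m and contact force between hook and filter above 0.8 N), for 0.1 s.
At the end, for the whole second after the job is handed in: The filter stands upright (within 0.1 rad) and at rest on the plate, within 25 mm of its middle; the hook, unhooked and released, hangs upright (within 0.12 rad) in its holder's pocket, guard down on the rim (within 5 mm) (horizontal distance between filter and plate below 0.025 m and z of filter in the frame of plate below 0.02 m and angle between filter's own z axis and vertical below 0.1 rad and linear speed of each of filter, hook below 0.02 m/s and contact force between hook and filter below 0.05 N and horizontal distance between hook and holder below 0.013 m and z of hook in the frame of holder below 0.015 m and angle between hook's own z axis and vertical below 0.12 rad); the robot touches nothing.
It fails at once if the hook forces the filter or its bail (more than 18 N) (contact force between hook and filter above 18 N).
It fails at once if the hook is driven hard against the cylinder (more than 15 N) (contact force between hook and cylinder above 15 N).
It fails at once if the robot itself touches the filter or bumps the cylinder (more than 5 N) (contact force between any of the arm, the fingers and filter above 1 N or contact force between the arm and cylinder above 5 N).
It fails at once if the filter is dropped or banged on the plate (more than 40 N) (contact force between filter and plate above 40 N).
It fails at once if a bystander is disturbed (moved more than 30 mm) (distance of any of cup, cream, sugar, scoop from where it was at the start of the episode above 0.03 m).
It also fails if it takes over 72 s, if anything falls off the work surface, if the arm or the gripper's body presses on something with over 40 N, if the wrist force passes 120 N, or if a joint passes its speed limit or range.

## Working session

There is one attempt and no reset: what is moved stays moved. The work goes in short steps, each a Python script; the robot and the scene stay as the last script left them, time stands still between calls to the robot, and variables do not carry over. Pictures are saved under pics/ and viewed, at most 13 in all, crops included, and the job is handed in when it is done.

```bash
ls; mkdir -p pics
python3 - <<'E'
from plant import ctrl,sensors,optics
import cv2,numpy as np
for n in("scene","top"):
    p,d=optics.grab_frame(n); cv2.imwrite(f"pics/{n}0.png",p[...,::-1]); np.save(f"{n}0.npy",d)
    c=optics.camera_params(n); print(n,c)
print(ctrl.tcp_to_tips)
E
```

```text
pics
scene {'mtx': array([[461.02106723,   0.        , 321.27370303],
       [  0.        , 461.02106723, 241.25548266],
       [  0.        ,   0.        ,   1.        ]]), 'k1': -0.00505551422808777, 'R': array([[-0.8981176 , -0.43969896, -0.00704265],
       [-0.31982215,  0.66408463, -0.67579982],
       [ 0.30182539, -0.60469532, -0.73705156]]), 't': array([ 509.66033614,  185.6729819 , 1301.19892682])}
top {'mtx': array([[488.13733449,   0.        , 332.47096499],
       [  0.        , 488.13733449, 241.1231618 ],
       [  0.        ,   0.        ,   1.        ]]), 'k1': -0.053295647979520064, 'R': array([[-0.02006935, -0.999657  , -0.01682538],
       [-0.99447321,  0.02169426, -0.10272487],
       [ 0.10305465,  0.01467077, -0.9945675 ]]), 't': array([  95.60833905,  566.3364052 , 1175.53583704])}
25.0
```

View pics/scene0.png

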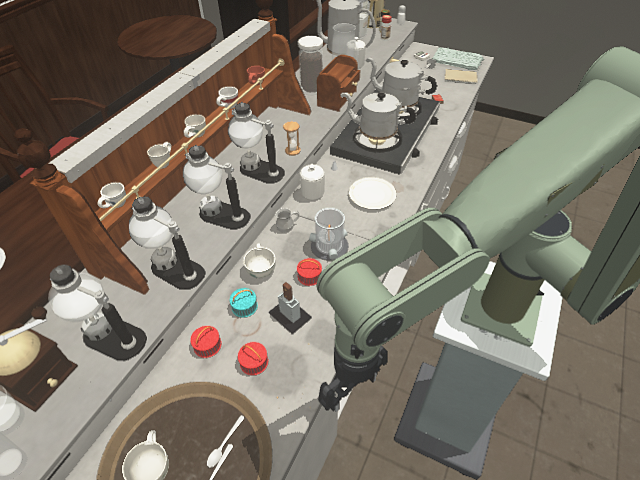

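View pics/top0.png

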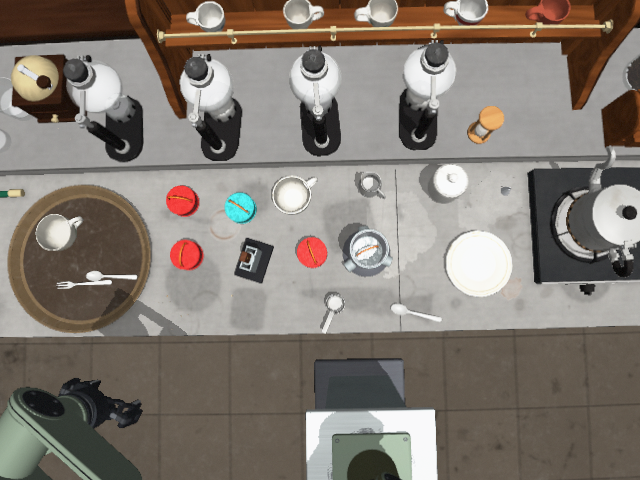

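The scene picture shows the cylinder at (330,230), the hook in its holder at (289,303) and the plate at (372,193). In the top picture the cylinder is at (367,250), the holder at (254,258) and the plate at (479,263).

Candidates for the filter in the top picture:
- Red decoys: (182,200), (186,254) and (312,251).
- Turquoise decoy: (240,208).
- Metal cartridge with an orange bail inside the clear cylinder: (367,248). This one matches the description, and I'll check it in a close crop.

```bash
cat > h.py <<'E'
import numpy as np,cv2
from plant import ctrl,sensors,optics
def ray(n,u,v):
    c=optics.camera_params(n);K=c["mtx"]
    d=np.array([(u-K[0,2])/K[0,0],(v-K[1,2])/K[1,1]]);s=d.copy()
    for _ in range(8): s=d/(1+c["k1"]*(s@s))
    return -c["R"].T@c["t"], c["R"].T@np.r_[s,1]
def at_z(n,u,v,z):
    o,r=ray(n,u,v); return o+r*(z-o[2])/r[2]
def at_d(n,u,v,d):
    o,r=ray(n,u,v); return o+r*d
def proj(n,X):
    c=optics.camera_params(n);p=c["R"]@np.asarray(X,float)+c["t"];s=p[:2]/p[2];s=s*(1+c["k1"]*(s@s))
    return c["mtx"][:2,:2]@s+c["mtx"][:2,2]
def crop(im,x,y,w,h,k): return cv2.resize(im[y:y+h,x:x+w],None,fx=k,fy=k,interpolation=cv2.INTER_CUBIC)
E
python3 - <<'E'
from h import *
t=cv2.imread("pics/top0.png");s=cv2.imread("pics/scene0.png")
a=np.hstack([crop(t,342,222,50,50,8),crop(t,229,233,50,50,8)])
b=np.hstack([crop(s,305,200,50,37,8),crop(s,265,277,50,37,8)])
o=np.vstack([a,b[:200*2]])[:600]
o=np.vstack([a,cv2.resize(b,(800,296))])[:600]; o=cv2.resize(o,(800,600)) if o.shape[0]>600 else o
cv2.imwrite("pics/c1.png",o);print(o.shape)
d=np.load("top0.npy")
# plate by height segmentation
P=np.array([[at_d("top",u,v,d[v,u]) if d[v,u]>0 else [0,0,-99] for u in range(225,520)] for v in range(200,300)])
z=P[...,2]
print("table z",np.median(z[(z>-20)&(z<15)]))
hsv=cv2.cvtColor(t,cv2.COLOR_BGR2HSV)[200:300,225:520]
m=np.zeros(z.shape,np.uint8);m[:,215:]=(z[:,215:]>9)
c=max(cv2.findContours(m,0,1)[0],key=cv2.contourArea);print("plate px",cv2.minEnclosingCircle(c),cv2.fitEllipse(c))
E
```

```text
(600, 800, 3)Traceback (most recent call last):
  File "<stdin>", line 10, in <module>
  File "h.py", line 11, in at_d
    o,r=ray(n,u,v); return o+r*d
        ~~~^^^^^^^
  File "h.py", line 4, in ray
    c=optics.camera_params(n);K=c["mtx"]
ValueError: time passes only in moves, steps and waits
```

View pics/c1.png

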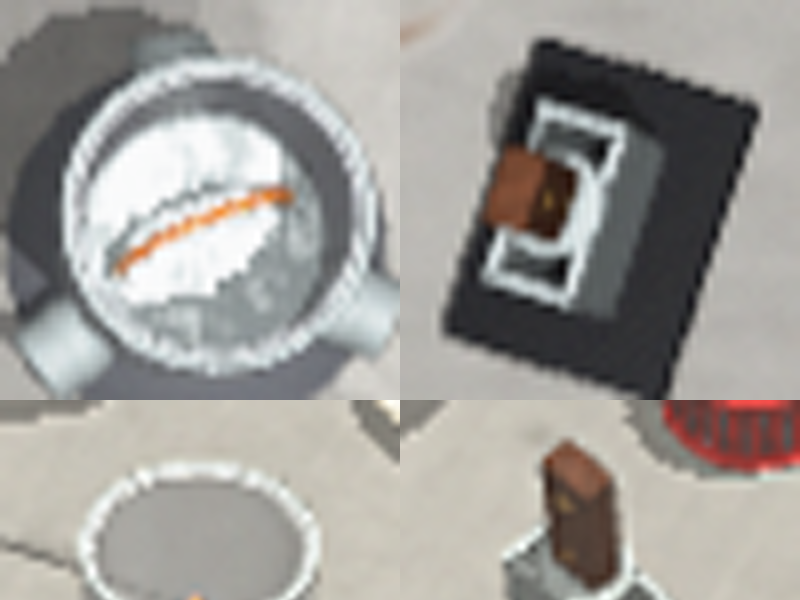

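The crop confirms it: inside the clear cylinder is a metal filter with an orange wire bail. In top-picture pixels the bail's ends are near (357,255.5) and (378,246), and it bulges slightly up-image. The holder's pocket rim is centred near (248.5,258.7).

```bash
sed -i 's/^def ray/_C={n:optics.camera_params(n) for n in("scene","top")}\ndef ray/; s/c=optics.camera_params(n);/c=_C[n];/' h.py
python3 - <<'E'
from h import *
from scipy.optimize import least_squares
t=cv2.imread("pics/top0.png");s=cv2.imread("pics/scene0.png");d=np.load("top0.npy")
print("cams",[(-_c["R"].T@_c["t"]).round() for _c in (__import__("h")._C["top"],__import__("h")._C["scene"])])
# plate
g=[(u,v) for v in range(225,300) for u in range(440,520) if d[v,u]>0]
P=np.array([at_d("top",u,v,d[v,u]) for u,v in g]);z=P[:,2]
m=np.zeros((480,640),np.uint8)
for (u,v),q in zip(g,z): m[v,u]=q>6
c=max(cv2.findContours(m,0,1)[0],key=cv2.contourArea);e=cv2.fitEllipse(c);print("plate",e,at_z("top",*e[0],16),"zmid",np.median(z[(np.hypot(*(np.array(g)-e[0]).T)<15)]), "table",np.median(z[z<5]))
# cylinder rim
cc=[(222,213)];print("cyl", at_z("top",342-.5+222/8,222-.5+213/8,125))
for q in [(65,213),(380,213),(222,57),(222,370)]: print(at_z("top",342-.5+q[0]/8,222-.5+q[1]/8,125).round(1))
# holder
R=lambda x,y,z:at_z("top",229-.5+(x-400)/8,233-.5+y/8,z)
rim=np.array([R(x,y,80) for x,y in[(537,97),(632,126),(577,313),(480,285)]]);print("rim",rim.round(1),rim.mean(0))
fp=np.array([R(x,y,6) for x,y in[(540,38),(762,105),(665,402),(443,335)]]);print("foot",fp.round(1),fp.mean(0))
for r in(rim,fp):
    a=(r[0]+r[1]-r[2]-r[3])/2;print("long",np.hypot(*a[:2]),np.arctan2(a[1],a[0]))
hd=np.array([R(x,y,130) for x,y in[(505,143),(578,160),(562,238),(486,220)]]);print("handle top",hd.round(1),hd.mean(0))
# bail fit
def om(im,x0,y0,x1,y1):
    h=cv2.cvtColor(im,cv2.COLOR_BGR2HSV);k=((h[...,0]<20)&(h[...,0]>5)&(h[...,1]>100)&(h[...,2]>120));o=np.zeros_like(k);o[y0:y1,x0:x1]=k[y0:y1,x0:x1];v,u=np.nonzero(o);return np.c_[u,v]
ot=om(t,345,230,390,270);os_=om(s,312,205,350,260);print(len(ot),len(os_),ot.min(0),ot.max(0),os_.tolist())
th=np.linspace(-np.pi/2,np.pi/2,61)
def arc(p):
    x,y,yaw,l=p;X=np.array([np.cos(yaw),np.sin(yaw),0]);Y=np.array([-X[1],X[0],0])
    return np.array([[x,y,54]]+0*th[:,None])+28*np.sin(th)[:,None]*Y+28*np.cos(th)[:,None]*(np.cos(l)*np.array([0,0,1])+np.sin(l)*X)
from scipy.spatial import cKDTree
def f(p,both=True):
    A=arc(p);r=[]
    for n,o in(("top",ot),("scene",os_))[:2 if both else 1]:
        q=np.array([proj(n,a) for a in A]);r+=[cKDTree(q).query(o)[0],cKDTree(o).query(q)[0]*(.6 if n=="top" else .1)]
    return np.concatenate(r)
c0=at_z("top",368,250,60)
for yaw in(-.4,-.4+np.pi, ):
  for b in (0,1):
    r=min((least_squares(f,[c0[0],c0[1],yaw,l],args=(b,),diff_step=1e-3) for l in(-.5,0,.5)),key=lambda r:r.cost);print(b,r.x,r.cost)
E
```

```text
cams [array([ 444.,   66., 1229.]), array([ 124.,  888., 1088.])]
plate ((478.8059387207031, 263.3797302246094), (63.65045928955078, 65.65760803222656), 126.2469711303711) [ 506.10412054 -278.75849578   16.        ] zmid 7.405583332992592 table -0.24686709658124073
cyl [540.58421575  -0.77157276 125.        ]
[541.5  43.7 125. ]
[539.6 -45.5 125. ]
[585.2  -2.  125. ]
[496.1   0.5 125. ]
rim [[559.2 289.5  80. ]
 [549.9 261.2  80. ]
 [494.8 277.8  80. ]
 [503.7 306.6  80. ]] [526.89711934 283.74389719  80.        ]
foot [[585.3 302.9   6. ]
 [562.5 232.5   6. ]
 [469.7 263.8   6. ]
 [492.  333.8   6. ]] [527.38810616 283.24203085   6.        ]
long 57.80038854180231 -0.2957049164078347
long 98.13177707382508 -0.32253359870574255
handle top [[541.2 288.9 130. ]
 [536.  268.1 130. ]
 [513.9 272.7 130. ]
 [519.5 294.4 130. ]] [527.64011334 281.03367454 130.        ]
31 2 [357 246] [378 255] [[328, 226], [329, 226]]
0 [ 5.40393853e+02 -1.02459372e+00  3.62805743e-01  1.30298483e-01] 3.836789966773395
1 [ 5.40551861e+02 -9.71974469e-01  3.65191770e-01  1.24427912e-01] 15.648041327858596
0 [ 5.40340796e+02 -9.95458527e-01  3.50438181e+00 -1.31895195e-01] 3.849289956195195
1 [ 5.40552291e+02 -9.80174898e-01  3.50633967e+00 -1.23784703e-01] 15.647672506815345
```

The cylinder is at about (540.5,-1), the plate at (506,-279), and the holder at (527,283.5) with its long axis at yaw -0.31. The bail plane's normal is at yaw 0.363, with a lean of about 0.13 toward it. I'll lower the hook beside the bail with its crossbar along the hinge line, then turn it 90° under the arc. First I'll check IK and pick up the hook.

```bash
cat >> h.py <<'E'
C=np.array([540.5,-.9]);PL=np.array([506.1,-278.8]);H=np.array([527.1,283.3]);YH=-.31;YB=.363
BX=np.array([np.cos(YB),np.sin(YB)])
def rot(yaw,flip=0):
    yaw+=np.pi*flip;x=np.array([np.cos(yaw),np.sin(yaw),0]);z=np.array([0,0,-1.]);return np.c_[x,np.cross(z,x),z]
def pos(xy,hz): return np.r_[xy,hz+106]     # TCP for hook origin height hz
def st(tag=""):
    s=sensors.read_state();print(tag,"t%.2f"%s["t"],"tcp",np.round(s["eef_pos"],1),"F",np.round(s["force"],2),"M",np.round(s["wrist_torque"],2),"grip",round(s["grip_width"],1),round(s["grasp_force"],1));return s
E
python3 - <<'E'
from h import *
for f in(0,1):
  for nm,p,y in[("hold",pos(H,10),YH),("cyl90+",pos(C,61),YB+np.pi/2),("cyl90-",pos(C,61),YB-np.pi/2),("cyl",pos(C,61),YB),("cylhi",pos(C,215),YB),("pl",pos(PL,75),YB)]:
    q=ctrl.solve_ik(p,rot(y,f));print(f,nm,None if q is None else np.round(q,2))
st()
E
```

```text
0 hold [ 0.35  0.37  1.59 -0.    1.18  2.23]
0 cyl90+ [-0.16  0.2   1.7  -0.    1.25 -0.52]
0 cyl90- [-0.16  0.2   1.7  -0.    1.25  2.62]
0 cyl [-0.16  0.2   1.7  -0.    1.25  1.05]
0 cylhi [-0.16  0.08  1.51 -0.    1.56  1.05]
0 pl [-0.65  0.26  1.59 -0.    1.29  0.55]
1 hold [ 0.35  0.37  1.59 -0.    1.18 -0.91]
1 cyl90+ [-0.16  0.2   1.7  -0.    1.25  2.62]
1 cyl90- [-0.16  0.2   1.7  -0.    1.25 -0.52]
1 cyl [-0.16  0.2   1.7  -0.    1.25 -2.1 ]
1 cylhi [-0.16  0.08  1.51 -0.    1.56 -2.1 ]
1 pl [-0.65  0.26  1.59 -0.    1.29 -2.59]
 t0.10 tcp [244.9 519.5 232.4] F [-1.22 -0.31  0.54] M [-0.01 -0.03  0.  ] grip 85.7 0.0
```

Run:
```python
from h import *
R=rot(YH,1)
ctrl.move_ptp(pos(H,100),R); ctrl.gripper_to(45)
st("above")
print(ctrl.move_l(pos(H,10),vel=100,threshold=8)); st("down")
ctrl.gripper_to(0,50); st("grip")
print(ctrl.move_l(pos(H,14),vel=30)); st("up4")
print(ctrl.move_l(pos(H,130),vel=150,threshold=8)); st("up")
p,d=optics.grab_frame("scene");cv2.imwrite("pics/s1.png",p[...,::-1]);a=proj("scene",np.r_[H,180]).round().astype(int);print(a)
b=optics.grab_frame("top")[0][...,::-1];at=proj("top",np.r_[H,180]).round().astype(int)
p=p[...,::-1]
cv2.imwrite("pics/c2.png",np.hstack([crop(p,a[0]-50,a[1]-50,100,100,4),crop(b,at[0]-50,at[1]-50,100,100,4)]))
```

```text
above t1.96 tcp [527.  283.6 206.1] F [ 0.67 -0.05 -0.41] M [-0.05 -0.02  0.02] grip 45.2 0.0
False
down t3.01 tcp [527.8 283.6 116.9] F [-0.39 -0.02  0.02] M [-0.04  0.   -0.04] grip 45.3 0.0
grip t3.39 tcp [527.6 283.8 116.8] F [-0.01  0.84  1.69] M [0.28 0.03 0.03] grip 12.9 50.8
False
up4 t3.67 tcp [527.  283.1 119.9] F [-0.14 -0.64 -1.35] M [-0.04  0.01  0.02] grip 13.2 50.4
False
up t4.60 tcp [526.3 283.  234.6] F [ 0.42 -0.48 -2.31] M [-0.01  0.01 -0.  ] grip 13.0 50.4
[286 275]
```

View pics/c2.png

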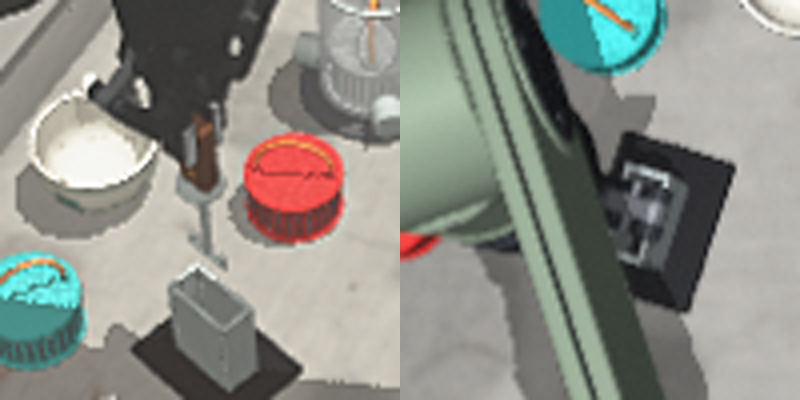

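The hook is held and hangs straight, about 180 mm up at crop (205,240), clear of its holder. Next I'll lower it beside the bail.

```bash
cat >> h.py <<'E'
def save(name,n,X,w,h,k):
    a=proj(n,X).round().astype(int);cv2.imwrite(f"pics/{name}.png",crop(optics.grab_frame(n)[0][...,::-1],a[0]-w//2,a[1]-h//2,w,h,k))
E
python3 - <<'E'
from h import *
R=rot(YB+np.pi/2);S=C+BX*(-6)
ctrl.move_ptp(pos(S,160),R); ctrl.hold(.3); st("over")
print(ctrl.move_l(pos(S,90),vel=80,threshold=5)); st("90")
print(ctrl.move_l(pos(S,61),vel=30,threshold=4)); st("61")
save("c3","scene",np.r_[C,90],80,80,7)
E
```

```text
over t6.11 tcp [534.9  -2.  265.8] F [-0.44  0.36 -0.78] M [-0.02  0.01  0.04] grip 13.0 50.4
False
90 t7.13 tcp [535.5  -3.1 196.7] F [-0.1   1.02 -0.02] M [ 0.01  0.03 -0.03] grip 13.4 50.4
False
61 t8.25 tcp [535.1  -3.1 167.3] F [ 0.91 -0.43 -1.07] M [-0.02 -0.02 -0.03] grip 13.3 50.4
```

View pics/c3.png

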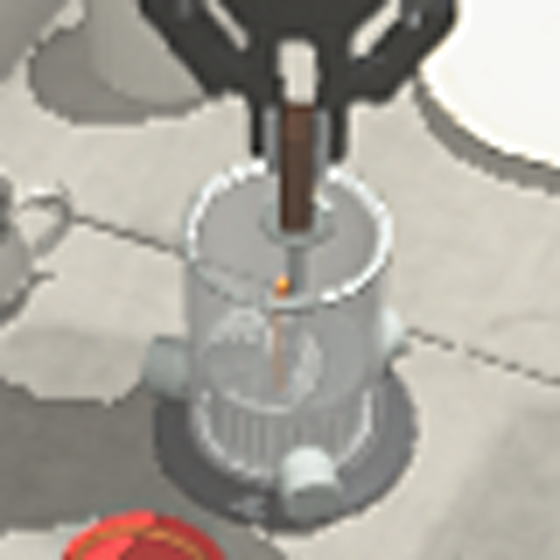

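The bail is edge-on at crop (283,287). The shank stands to its right, which is the -X side, with no contact. Now I'll compare the lean in this view, then turn the hook under the arc.

Run:
```python
from h import *
a=proj("scene",np.r_[C,90]).round();print("seen apex",a-40+np.array([283,285])/7-.5,"foot",a-40+np.array([280,388])/7-.5)
for l in(-.1,0,.13,.25,.4): print(l,proj("scene",np.r_[C+BX*28*np.sin(l),54+28*np.cos(l)]))
print("foot",proj("scene",np.r_[C+28*np.array([-BX[1],BX[0]]),54]),"C rim",proj("scene",np.r_[C,125]), "rim seen",a-40+np.array([289,232])/7-.5)
s=sensors.read_state()["eef_pos"]; print("shank",proj("scene",[s[0],s[1],125]),"seen",a-40+np.array([300,250])/7-.5)
S=C+BX*(-6)
print(ctrl.move_l(pos(S,61),rot(YB),vel=60,threshold=5)); ctrl.hold(.2);st("turned")
print(ctrl.move_l(pos(C+BX*(-4),61),vel=20,threshold=3)); st("shift")
```

```text
seen apex [328.92857143 225.21428571] foot [328.5        239.92857143]
-0.1 [330.08149864 227.16155474]
0 [329.16697934 227.07340521]
0.13 [327.97913264 227.05477215]
0.25 [326.900344   227.13397806]
0.4 [325.60090157 227.36097578]
foot [328.37570056 240.03615211] C rim [329.24743842 216.98701497] rim seen [329.78571429 217.64285714]
shank [331.18856979 217.0738101 ] seen [331.35714286 220.21428571]
False
turned t10.22 tcp [534.9  -3.  167. ] F [ 0.5   1.08 -0.85] M [-0.06 -0.02 -0.02] grip 13.2 50.4
False
shift t10.47 tcp [536.9  -2.3 167. ] F [ 0.42  0.64 -1.04] M [-0.    0.02  0.01] grip 13.3 50.4
```

Run:
```python
from h import *
print(ctrl.move_l(pos(C+BX*(-4),71),vel=30,threshold=3)); st("71")
r=ctrl.move_l(pos(C+BX*(-4),84),vel=8,threshold=3);print(r); st("lift")
save("c4","scene",np.r_[C,90],80,80,7)
```

```text
False
71 t10.95 tcp [537.   -2.4 177.4] F [ 0.7  -0.27 -1.28] M [-0.   -0.07  0.03] grip 13.0 50.4
True
lift t11.97 tcp [535.4  -2.2 183.7] F [ 0.31 -0.73 -1.01] M [-0.05 -0.06  0.  ] grip 13.2 50.4
```

View pics/c4.png

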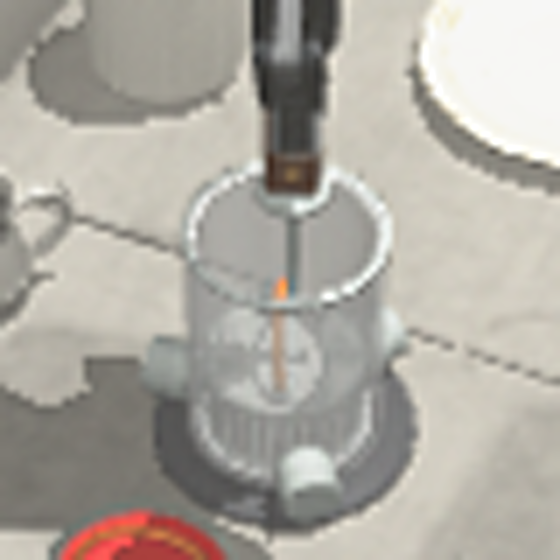

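The first feel came at hook z 77.7, against an expected 77.3, so the wire is seated on the bar. In the crop the wire top is at (283,287), against the shank at (292,260). Now a slow, force-limited pull.

Run:
```python
from h import *
z=78.;S=C+BX*(-6);log=[]
b=-1.1
while z<93:
    F=np.mean([sensors.read_state()["force"][2]]);s=sensors.read_state();f=-(s["force"][2]-b)
    log.append((round(s["t"],1),z,round(s["eef_pos"][2]-106,1),round(f,1)))
    if f>15: z-=.7; ctrl.move_l(pos(S,z),vel=5)
    elif f>9: ctrl.hold(.15)
    else: z+=.5; ctrl.move_l(pos(S,z),vel=4)
    if s["t"]>26: break
print(*log[::2],sep="\n");st()
```

```text
(12.0, 78.0, np.float64(77.3), np.float64(-0.2))
(12.9, 79.0, np.float64(78.7), np.float64(2.6))
(13.4, 80.0, np.float64(79.5), np.float64(5.5))
(14.0, 81.0, np.float64(80.4), np.float64(10.1))
(14.3, 81.0, np.float64(80.7), np.float64(10.6))
(14.6, 81.0, np.float64(81.0), np.float64(10.9))
(14.9, 81.0, np.float64(81.2), np.float64(9.6))
(15.2, 81.0, np.float64(81.3), np.float64(8.3))
(15.7, 82.0, np.float64(82.0), np.float64(9.2))
(16.1, 82.5, np.float64(82.5), np.float64(9.2))
(16.6, 83.0, np.float64(83.1), np.float64(9.6))
(17.0, 83.5, np.float64(83.7), np.float64(8.3))
(17.5, 84.5, np.float64(84.7), np.float64(6.3))
(18.1, 85.5, np.float64(85.8), np.float64(5.3))
(18.6, 86.5, np.float64(86.7), np.float64(4.9))
(19.2, 87.5, np.float64(87.6), np.float64(4.1))
(19.7, 88.5, np.float64(88.6), np.float64(4.4))
(20.3, 89.5, np.float64(89.7), np.float64(3.7))
(20.8, 90.5, np.float64(90.6), np.float64(3.4))
(21.4, 91.5, np.float64(91.6), np.float64(1.7))
(21.9, 92.5, np.float64(92.6), np.float64(2.1))
 t22.22 tcp [535.   -3.  199.1] F [ 0.88 -0.21 -2.13] M [-0.02  0.04 -0.03] grip 13.0 50.0
```

Run:
```python
from h import *
S=C+BX*(-7)
r=ctrl.move_l(pos(S,150),vel=40,threshold=6);print(r);st("150")
if not r:
    r=ctrl.move_l(pos(S,222),vel=50,threshold=6);print(r);ctrl.hold(.3);st("222")
save("c5","scene",np.r_[C,160],100,80,7)
```

```text
False
150 t23.79 tcp [533.8  -3.4 255.6] F [-0.44 -0.66 -2.85] M [-0.04  0.05 -0.02] grip 13.1 50.0
False
222 t25.68 tcp [533.9  -3.4 327.9] F [-0.59  0.09 -2.89] M [-0.06 -0.01  0.02] grip 12.9 50.0
```

View pics/c5.png

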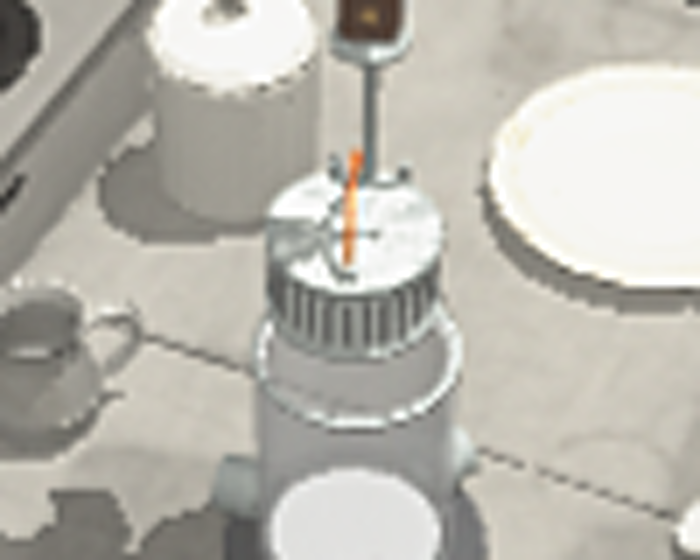

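The filter hangs level on the hook, clear of the rim, with the wire at crop (355,160) inside the hook gap. On to the plate.

Run:
```python
from h import *
R=rot(YB)
ctrl.move_l(pos(C+BX*(-7),230),vel=50)
S=PL-BX*6
ctrl.move_l(pos(S,160),R,vel=90) if 0 else ctrl.move_l(pos(S,225),R,vel=90)
st("over")
ctrl.move_l(pos(S,115),vel=60); ctrl.hold(1.0); st("115")
save("c6","scene",np.r_[PL,60],100,80,7)
```

```text
over t29.30 tcp [ 500.5 -280.7  331.1] F [-0.34  0.18 -3.39] M [-0.01 -0.01  0.02] grip 13.0 50.0
115 t32.28 tcp [ 500.5 -280.9  221. ] F [ 0.46  0.18 -2.7 ] M [ 0.03  0.03 -0.05] grip 13.3 50.0
```

View pics/c6.png

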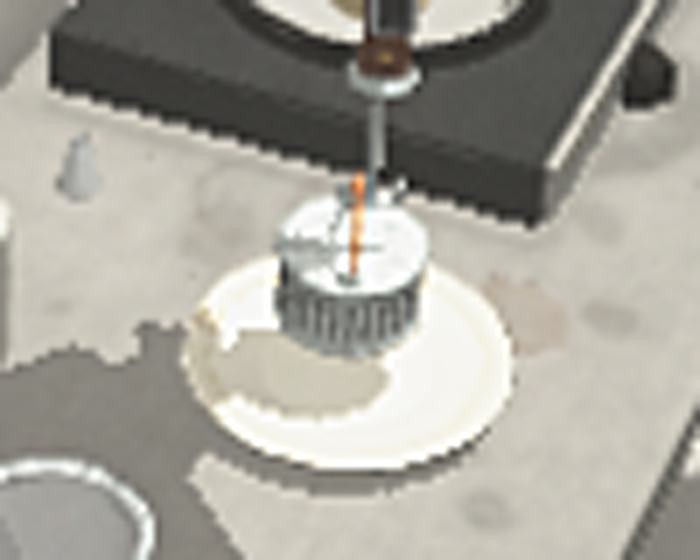

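The filter hangs upright over the plate, with its top centre near crop (352,243). I'll compare that with the prediction, then lower it.

Run:
```python
from h import *
a=proj("scene",np.r_[PL,60]).round();o=a-np.array([50,40]);px=o+np.array([352,243])/7-.5
w=at_z("scene",*px,88);print("filter centre",w,"plate rim seen",at_z("scene",*(o+np.array([349,352])/7-.5),14),"PL",PL)
S=PL-BX*6
ctrl.move_l(pos(S,84),vel=25);st("84")
ctrl.move_l(pos(S,72),vel=8);st("72")
ctrl.move_l(pos(S,62),vel=20,threshold=5);st("62")
save("c7","scene",np.r_[PL,60],100,80,7)
```

```text
filter centre [ 508.23102183 -276.03177577   88.        ] plate rim seen [ 506.39840809 -282.36698642   14.        ] PL [ 506.1 -278.8]
84 t33.73 tcp [ 500.7 -281.1  190.3] F [-0.38  0.47 -2.21] M [-0.02  0.04 -0.01] grip 13.4 50.0
72 t35.38 tcp [ 500.5 -280.9  178.1] F [-0.15 -0.1  -0.87] M [ 0.01 -0.02 -0.02] grip 13.2 50.4
62 t36.02 tcp [ 500.5 -280.9  167.9] F [ 0.17  0.57 -0.87] M [-0.01 -0.01 -0.05] grip 13.3 50.4
```

View pics/c7.png

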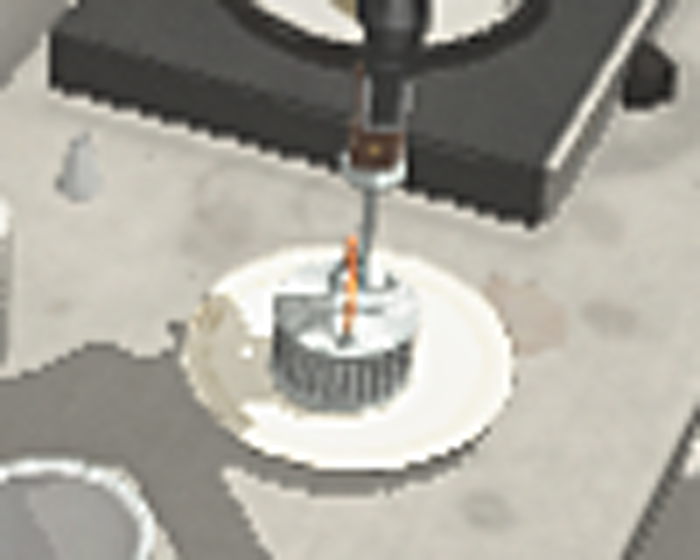

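The filter stands level near the plate middle with its bail upright at crop (350,240), and the hook is unloaded below the wire. I'll draw the hook out sideways and return it to the holder.

Run:
```python
from h import *
S=PL-BX*33
r=ctrl.move_l(pos(S,62),vel=30,threshold=4);print(r);st("out")
if r: raise SystemExit
r=ctrl.move_l(pos(S,150),vel=80,threshold=5);print(r)
if r: raise SystemExit
ctrl.move_l(pos(S,190),vel=120)
ctrl.move_ptp(pos(H,150),rot(YH,1));ctrl.hold(.3);st("over holder")
ctrl.move_l(pos(H,100),vel=80)
save("c8","scene",np.r_[H,100],100,80,7)
```

```text
False
out t37.12 tcp [ 475.4 -290.5  168. ] F [-0.9   0.25 -1.08] M [0.02 0.03 0.02] grip 12.8 50.4
False
over holder t41.23 tcp [527.4 282.8 256.1] F [-0.24  0.1  -0.53] M [-0.01 -0.01  0.03] grip 13.1 50.4
```

View pics/c8.png

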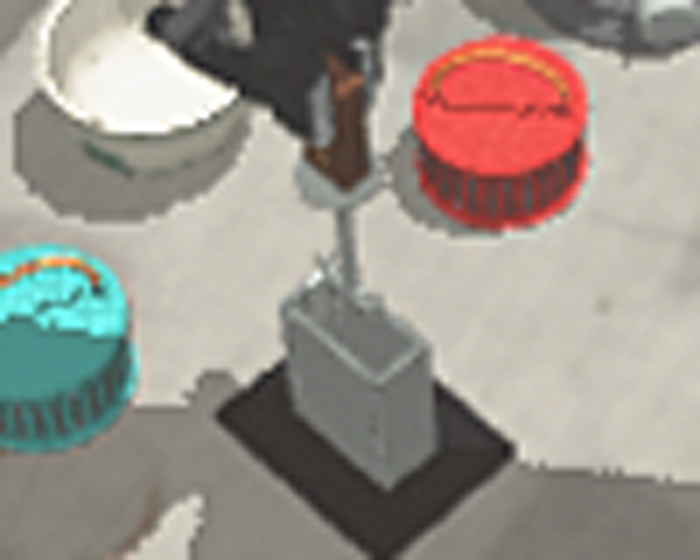

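The hook hangs straight above the pocket with its crossbar along it, at crop (345,290). I'll insert it under a force check, release and back off.

Run:
```python
from h import *
r=ctrl.move_l(pos(H,30),vel=50,threshold=5);z=st("30")
if r: raise SystemExit
r=ctrl.move_l(pos(H,10),vel=20,threshold=3);print(r);z=st("10")["eef_pos"][2]
if z>122: raise SystemExit
ctrl.gripper_to(45);ctrl.hold(.3);st("rel")
ctrl.move_l(pos(H,110),vel=90);st("up")
ctrl.move_l(pos(H-np.array([120,0]),180),vel=150)
st("away")
a=optics.grab_frame("scene")[0][...,::-1];b=optics.grab_frame("top")[0][...,::-1]
def at(n,im,X):
    p=proj(n,X).round().astype(int);return crop(im,p[0]-40,p[1]-30,80,60,5)
cv2.imwrite("pics/c9.png",np.vstack([np.hstack([at("scene",a,np.r_[H,80]),at("scene",a,np.r_[PL,40])]),np.hstack([at("top",b,np.r_[H,80]),at("top",b,np.r_[PL,40])])]))
```

```text
30 t43.61 tcp [527.4 283.4 136.5] F [-0.93 -0.23 -0.7 ] M [ 0.06  0.02 -0.02] grip 13.4 50.4
True
10 t44.51 tcp [526.9 283.2 116.7] F [-0.97  0.12  4.16] M [-0.03 -0.02  0.01] grip 13.2 51.2
rel t45.22 tcp [525.8 282.8 115.3] F [-0.14  0.35 -0.12] M [ 0.01 -0.03  0.02] grip 45.0 0.0
up t46.48 tcp [526.5 283.1 215. ] F [ 1.17 -0.05 -0.84] M [ 0.05 -0.04 -0.01] grip 45.3 0.0
away t47.56 tcp [407.3 283.1 285.5] F [0.12 0.54 0.27] M [0.04 0.02 0.03] grip 45.2 0.0
```

View pics/c9.png

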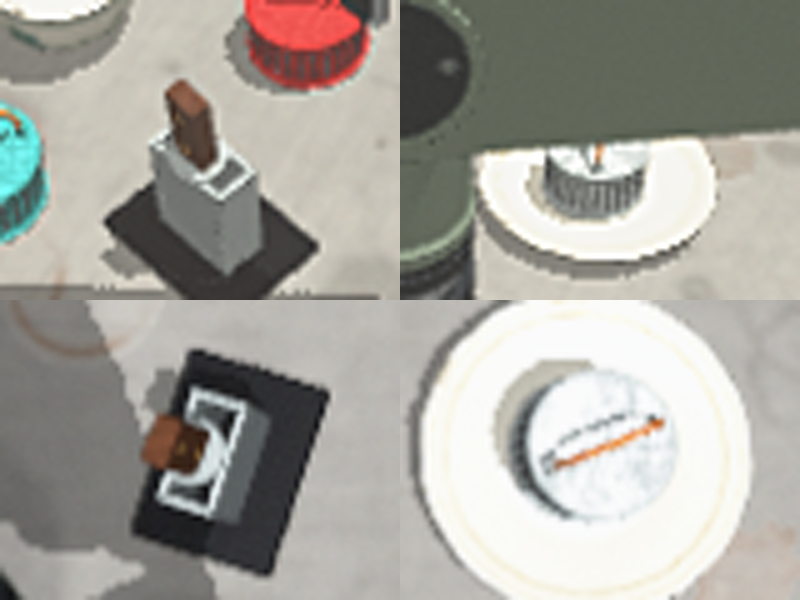

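The hook sits upright in its pocket with the guard on the rim (top view, (190,440)). The filter stands flat and central on the plate (top view, (600,445)). Handing in.

```bash
python3 -c "
from h import *
print(ctrl.finish_job())"
```

```text
the job is handed in; nothing more can be done
None
```

The job is handed in at about 48 s: the filter stands upright in the middle of the plate and the hook hangs back in its holder, as the last pictures show. The pull through the catch peaked at about 11 N in the logged readings, and the hand-in returned no verdict.

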